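Pack the mould tray, close and vent the bottle

ROBOT

A 6-joint arm with a two-finger parallel gripper is mounted at the origin on the work surface. World frame = base frame: x ahead of the robot, y to its left, z up, the work surface at z = 0. Lengths are in mm, angles in rad, forces in N, time in s.
With the tool pointing down it reaches from about 275 to 850 mm from the base axis. Payload 5.2 kg.
Tool frame: the origin (TCP) lies at the very end of the fingers, on their centre line; the grasp point (between the pads) lies 19 mm behind it; z points along the fingers, y is the line along which they close (so a half turn about z gives the same grasp; the last joint's range is limited). The gripper opens to 85 mm and grips with 20 to 120 N. Pads are 22 mm wide; open, the fingers measure 114 mm over their backs; the gripper's body (76 mm by 85 mm) begins 54 mm behind the grasp point. The pads swing forward as they close: fully open they stand 13 mm farther back than shut.
Start: joints at [0.941, 0.259, 1.535, -0, 1.348, -0.203], TCP at [227.658, 500.677, 231.31] pointing down, gripper open.
Joint ranges: [-3.14, 3.14], [-0.91, 2.08], [0.19, 2.58], [-1.22, 4.36], [0.22, 2.71], [-3.12, 3.12]. Speed limits (rad/s): [2.57, 2.57, 3.14, 3.14, 3.14, 3.14].

INTERFACE

Orientations are given as a unit quaternion [w, x, y, z].
In Python, from rig import env, imaging gives the robot as it stands.
- The arm moves only by the tool jog_arm, never from a script. Its argument "increments" is a list of rows, each a list of 2 entries, a list of its own where there are three numbers: the shift along the tool's x, y, z in cm, then the turn about the tool's z in rad. In form: [[[tx, ty, tz], spin], ...]. A call has 1 to 5 rows; each row shifts and turns the commanded pose from where the row before left it, along the tool's axes as they then stand; what a row does not reach is not made up. A row lasts 1/8 s, in which the tool goes at most 62.5 mm and 10.7 degrees, less where a joint would pass 70% of its speed; a pose out of reach is approached as far as the arm can. A call is refused whole if a number of a shift passes 6.25 or a number of a turn 0.188, either way. A call with a gripper value outside its range is refused whole. "claw" is the opening, from 0 (shut) to 1 (fully open), set as the call begins (left out, the last holds). The fingers move at their own pace and stop on an object; "squeeze" is the grip in N (left out, the last holds). Time passes only in rows, so rows that do not move let the fingers close. It gives the time, the measured TCP pose, the force, the opening and the grip force at its end, in the units of the state.
- env.read_state(): the state, without advancing time (a new reading comes with each control period).
- imaging.capture(name): name is "side" or "top"; returns a dict with "image" (480x640x3 uint8, red, green, blue), "fovy" (degrees; the focal length in pixels is half the picture's height over the tangent of half this angle, whatever the lens; pixels are square), "cx", "cy" (the principal point, pixels), "dist_coeffs" ([k1, k2, p1, p2, k3] as OpenCV has them; the pictures are not rectified), "world_from_camera" (4x4, takes a point from camera to world coordinates). Camera axes: x right, y down, z forward; pixel columns grow to the right and rows downward; lengths in mm; the calibration is good to about 2 mm. A picture is of the moment at which its call begins. There is no depth.
- env.close_job(): hands the job in; it is judged then, once.
The state is a dict: "time": time; "joint_pos": joint angles; "dq": joint speeds; "tau": joint torques, N m; "tool_pos": TCP position; "tool_rot": TCP orientation; "force": force on the tool from outside, world axes, zero at the start; "wrist_torque": the same for the moment, N m; "finger_gap": finger opening in mm; "grip_force": force on a finger pad.
Only numpy, scipy, OpenCV 4.12 (cv2) and the standard library are available. Lean on these libraries where they do the work, as an engineer would, in place of code of your own. Each camera call takes 0.05 s, during which the arm holds its last target. There are 200 camera calls.

TASK

Put the plain grey round plug and the square glass bottle upright, fully down, into the two empty pockets of the grey tray, whichever goes where. With both packed, screw the bottle's brass cap clockwise down until it bottoms out, then back it off a quarter turn so that the bottle can breathe, and finish with the gripper still holding the cap there. Leave what is already in the tray, the black case and the glue bottle where they are.

Things in the scene. Friction and masses are not known exactly. Their poses are not given: they have to be found in the camera images.
- tray: grey open tray fixed to the bench, 116 x 116 x 38 mm, walls and floor 5 mm thick; crossing dividers as high as the walls make 2 x 2 pockets, each 50.5 mm square, 33 mm deep. Those at (+x, +y) and (-x, -y) hold a low black slab and a low tin, both below the rim; the other two are empty. Origin: centre of the underside, on the bench; x, y along the walls
- pocket_a (a point): centre of the floor (5 mm above the bench) of the empty pocket at (-x, +y) of the tray; axes as the tray's
- pocket_b (a point): centre of the floor (5 mm above the bench) of the empty pocket at (+x, -y) of the tray; axes as the tray's
- plug: round grey mould plug, upright cylinder 45 mm in diameter, 48 mm high, with a 2 mm bevel at the foot and a thin dark line round it and a small dark spot on top; about 0.12 kg, stands on the bench on the left or the right of the tray. Origin: centre of its underside, z up along its axis.
- bottle: square glass bottle, 0.34 kg with cap, on the other side. Body 47 x 47 mm, 52 mm high (lowest 6 mm stepped in to 43 x 43), x, y square to its sides; above it neck and cap. Origin: centre of the underside, z up. It can be carried by the cap, which stays on. It turns with the cap unless in a pocket (there 0.08 rad of play either way); in a pocket its shoulder is 57 mm above the bench
- cap: round knurled brass cap on the bottle, 36 mm in diameter, 22 mm high; a raised rib (28 x 4 mm, 3 mm high) across its top, along its x, shows how it is turned. Origin: centre of the cap's underside, on the bottle's axis, 64 mm above the bottle's underside when bottomed out, rising 0.64 mm per rad unscrewed; z up
- thread (a joint): angle of the cap on the thread (rad): 0 = bottomed out (a hard stop); grows as the cap is unscrewed (counterclockwise from above), a quarter turn back is 1.57. Starts between 2.0 and 3.2, already engaged. It turns with a steady friction of 0.08 N m and stays where it is left.
- slab: low black rubber slab 46 x 46 x 28 mm already in the (+x, +y) pocket; origin: centre of its underside; leave it
- tin: low aluminium tin, 45 mm in diameter, 28 mm high, already in the (-x, -y) pocket; origin: centre of its underside; leave it
- case: flat closed black case 100 x 150 x 26 mm lying beyond the work; origin: centre of its underside; leave it
- glue: small white glue bottle, 32 mm in diameter, 85 mm high, standing beyond the work; origin: centre of its underside; leave it
There are look-alikes about, which are no part of the job. What is shaped like the plug but orange is not meant. Leave any turquoise look-alike of the bottle alone.

How it is judged:
By the outcome, as a careful person would: the job done as asked, in the order asked, and still so for the second after the job is handed in, while the arm keeps its last pose, push and grip.
It also fails if it takes over 72 s, if anything falls off the work surface, if the arm or the gripper's body presses on something with over 40 N, if the wrist force passes 120 N, or if a joint passes its speed limit or range.

## Working session

There is one attempt and no reset: what is moved stays moved. The work goes in short steps, Python scripts to look and compute and a tool call to move; the robot and the scene stay as the last step left them, time stands still between calls to the robot, and variables do not carry over. Pictures are saved under pics/ and viewed, at most 10 in all, crops included, and the job is handed in when it is done.

Besides the shell and the picture viewer there is one more tool, called after "Emit:" as name(argument=value, ...), one argument or row to a line, values as JSON. jog_arm: Moves the arm, as the interface text tells. Its arguments: {"type":"object","properties":{"increments":{"type":"array","items":{"type":"array"}},"claw":{"type":"number"},"squeeze":{"type":"number"}},"required":["increments"]}

```bash
mkdir -p pics; ls
cat > h.py <<'E'
import numpy as np, cv2
from rig import env, imaging
def cam(n):
    c=imaging.capture(n); h,w=c["image"].shape[:2]
    f=h/2/np.tan(np.radians(c["fovy"])/2)
    K=np.array([[f,0,c["cx"]],[0,f,c["cy"]],[0,0,1]])
    return c["image"],K,np.array(c["dist_coeffs"],float),np.array(c["world_from_camera"],float)
def ray(C,uv):
    _,K,d,T=C
    p=cv2.undistortPoints(np.array(uv,float).reshape(-1,1,2),K,d)[:,0]
    return T[:3,3],np.c_[p,np.ones(len(p))]@T[:3,:3].T
def at(C,uv,z):
    o,v=ray(C,uv); z=np.broadcast_to(z,len(v)); return o+v*((z-o[2])/v[:,2])[:,None]
def px(C,P):
    _,K,d,T=C; R=T[:3,:3].T
    return cv2.projectPoints(np.array(P,float).reshape(-1,1,3),cv2.Rodrigues(R)[0],-R@T[:3,3],K,d)[0][:,0]
def save(C,n,box=None,s=1):
    im=C[0][:,:,::-1]
    if box: im=im[box[1]:box[3],box[0]:box[2]]
    cv2.imwrite("pics/"+n,cv2.resize(im,None,fx=s,fy=s,interpolation=cv2.INTER_CUBIC))
E
python3 - <<'E'
from h import *
import pickle
D={}
for n in("side","top"):
    C=cam(n); save(C,n+"0.png"); D[n]=C; print(n,C[1][0,0],C[3][:3,3].round(),C[3][:3,2].round(2),C[2])
pickle.dump(D,open("d0.pkl","wb"))
print(env.read_state())
E
```

```text
pics
side 604.7383856685896 [ 567. -815.  757.] [ 0.04  0.76 -0.65] [-0.15613675  0.          0.          0.          0.        ]
top 486.48560457770975 [516. -14. 940.] [ 0.11  0.   -0.99] [-0.08908923  0.          0.          0.          0.        ]
{'time': 0.1, 'joint_pos': array([ 9.41205739e-01,  2.59310096e-01,  1.53592738e+00,  1.98143376e-05,
        1.34802330e+00, -2.02804054e-01]), 'dq': array([ 2.20419002e-04, -2.46476524e-03, -1.81682255e-03, -1.09567310e-04,
       -1.92561241e-05,  1.48270194e-04]), 'tau': array([ 4.00263336e-03, -4.46961844e+01, -2.91250885e+01, -1.08733680e-04,
        6.08326533e-03, -4.00529427e-05]), 'tool_pos': array([227.37109845, 500.30031269, 230.55488507]), 'tool_rot': array([-3.46033352e-04,  2.11779487e-01,  9.77317120e-01, -7.58951546e-04]), 'force': array([ 0.84170127, -0.89054158, -0.03195235]), 'wrist_torque': array([-0.01707014, -0.0093202 , -0.04979276]), 'grip_force': 0.0, 'finger_gap': 85.55019982276742}
```

View pics/top0.png

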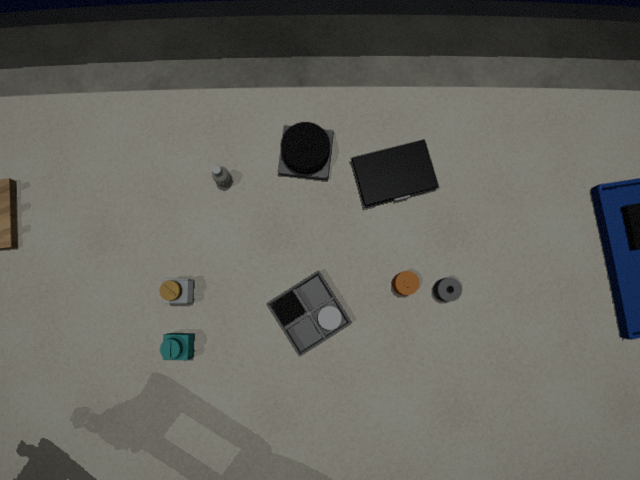

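View pics/side0.png

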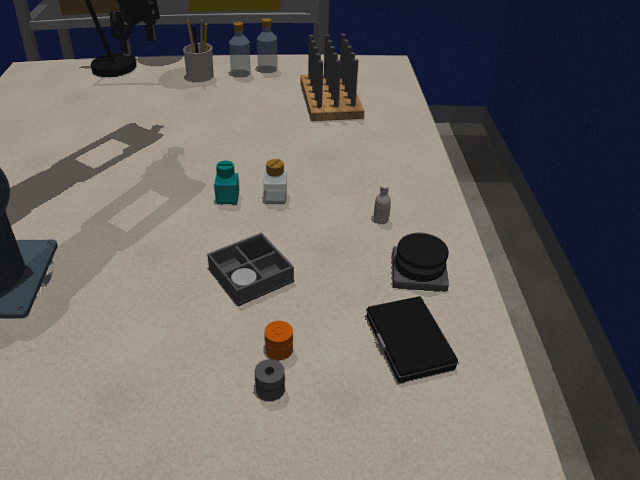

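Top view: the bottle candidates are clear glass with a brass cap at (175,291) and turquoise at (175,347). The plug candidates are grey at (448,289) and orange at (406,283). The grey plug and the brass-capped glass bottle fit the description. The tray is at (309,313), with its empty pockets at (317,292) and (305,333). I'll confirm this in one enlarged crop.

Run:
```python
from h import *
import pickle
D=pickle.load(open("d0.pkl","rb"))
def crop(n,b,s): return cv2.resize(D[n][0][b[1]:b[3],b[0]:b[2],::-1],s,interpolation=cv2.INTER_CUBIC)
a=crop("top",(150,270,210,370),(240,400)); b=crop("top",(260,265,360,365),(400,400))
c=crop("top",(390,265,470,315),(160,100))
top=np.hstack([crop("top",(150,265,210,365),(180,300)),crop("top",(260,265,360,365),(300,300)),crop("top",(385,250,475,340),(300,300))])
bot=np.hstack([crop("side",(200,150,300,220),(400,280)),crop("side",(230,310,320,410),(252,280))])
bot=np.hstack([bot,np.zeros((280,780-652,3),np.uint8)])
cv2.imwrite("pics/crop1.png",np.vstack([top,bot]))
```

```text
(no output)
```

View pics/crop1.png

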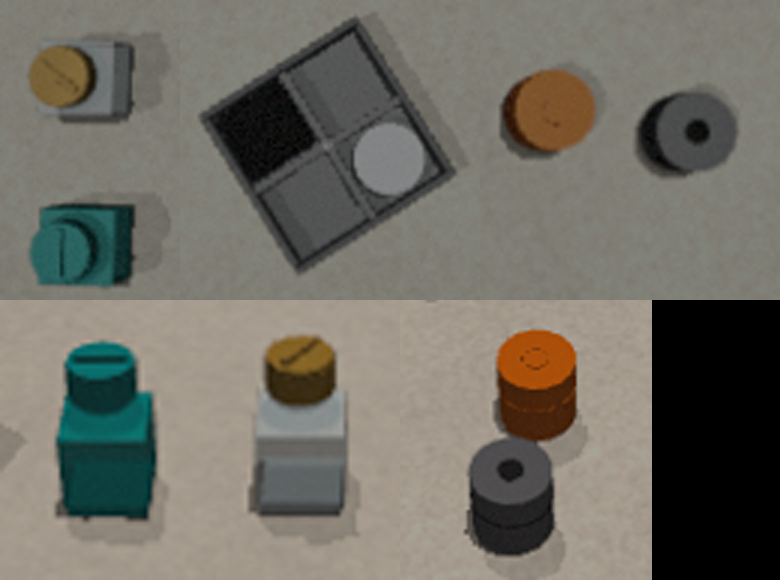

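The crop confirms it: grey plug with a dark spot at the far right, and the clear glass bottle with the brass cap at upper left, above the turquoise one. Next I'll fit poses from silhouettes in both cameras.

```bash
cat > fit.py <<'E'
from h import *
from scipy.optimize import least_squares
def cyl(r,z0,z1):
    a=np.linspace(0,2*np.pi,48,endpoint=False)
    return np.vstack([np.c_[r*np.cos(a),r*np.sin(a),0*a+z] for z in(z0,z1)])
def box(w,z0,z1): return np.array([[sx*w/2,sy*w/2,z] for z in(z0,z1) for sx in(-1,1) for sy in(-1,1)])
def place(P,p):
    c,s=np.cos(p[2]),np.sin(p[2]); return P@np.array([[c,s,0],[-s,c,0],[0,0,1]])+[p[0],p[1],0]
def contour(mask,b):
    m=np.zeros(mask.shape,np.uint8); m[b[1]:b[3],b[0]:b[2]]=mask[b[1]:b[3],b[0]:b[2]]
    m=cv2.morphologyEx(m,cv2.MORPH_OPEN,np.ones((2,2),np.uint8))
    cs,_=cv2.findContours(cv2.resize(m*255,None,fx=4,fy=4,interpolation=cv2.INTER_LINEAR)//128,cv2.RETR_EXTERNAL,cv2.CHAIN_APPROX_NONE)
    c=max(cs,key=cv2.contourArea)[:,0].astype(float)
    h=cv2.convexHull(c.astype(np.float32))
    d=np.array([cv2.pointPolygonTest(h,tuple(map(float,q)),True) for q in c])
    return ((c+.5)/4-.5)[d<6]
def fit(obs,P,p0,yaw=True):
    n=3 if yaw else 2
    def res(p):
        q=np.r_[p,0][:3] if not yaw else p; r=[]
        for C,cn in obs:
            h=cv2.convexHull(px(C,place(P,q)).astype(np.float32))
            r+= [cv2.pointPolygonTest(h,(float(a),float(b)),True) for a,b in cn]
        return np.array(r)
    s=least_squares(res,p0[:n],loss="soft_l1",f_scale=.5,diff_step=1e-4,x_scale=[1,1,.02][:n])
    return s.x,np.sqrt(np.mean(s.fun**2)),s.fun.mean()
E
cat > m.py <<'E'
from fit import *
import pickle
D=pickle.load(open("d0.pkl","rb"))
T,S=D["top"],D["side"]
for C,pts in((T,[(250,300),(345,300),(273,310),(448,300),(190,295),(200,291),(172,290),(315,290)]),(S,[(150,300),(285,385),(278,190),(270,385),(290,190),(275,170),(255,290),(295,265)])):
    for u,v in pts: print((u,v),C[0][v,u],end=' ')
    print()
def masks(C):
    I=C[0].astype(float)+1; br=I[:,:,2]/I[:,:,0]; V=I.max(2)
    bench=np.median(br)
    return br,V
for nm,P,p0,yaw,bt,bs,f in(
 ("plug",cyl(22.5,0,48),at(T,[(448,289)],48)[0],False,(428,270,470,310),(250,355,290,405),lambda br,V:V<95),
 ("tray",box(116,0,38),np.r_[at(T,[(309,313)],38)[0][:2],.5],True,(260,265,358,360),(203,230,298,306),lambda br,V:(V<112)|(br>1.0)),
 ("cap",cyl(18,65.7,87.7),at(T,[(171,290)],88)[0],False,(155,275,185,305),(262,155,288,182),lambda br,V:br<.6),
 ("body",box(47,0,52),np.r_[at(T,[(180,291)],52)[0][:2],0],True,(155,272,200,310),(258,165,292,206),lambda br,V:br>.97)):
    o=[]
    for C,b in((T,bt),(S,bs)):
        br,V=masks(C); m=f(br,V).astype(np.uint8); o.append((C,contour(m,b)))
    for lab,ob in(("T",o[:1]),("S",o[1:]),("TS",o)):
        x,r,mu=fit(ob,P,p0,yaw); print(nm,lab,x.round(3),"rms",r.round(2),mu.round(2))
    for (C,cn),k in zip(o,(0,1)):
        for u,v in cn[::4]: C[0][int(round(v)),int(round(u))]=[255,0,255]
def crop(n,b,s): return cv2.resize(D[n][0][b[1]:b[3],b[0]:b[2],::-1],s,interpolation=cv2.INTER_NEAREST)
cv2.imwrite("pics/c2.png",np.vstack([np.hstack([crop("top",(150,265,210,325),(240,240)),crop("top",(260,265,360,365),(300,300))[:240],crop("top",(420,260,480,320),(240,240))]),
 np.hstack([crop("side",(250,150,300,210),(250,300)),crop("side",(200,225,300,310),(300,300)),crop("side",(240,350,300,410),(230,300))])]))
E
python3 m.py
```

```text
(250, 300) [128 127 118] (345, 300) [122 120 111] (273, 310) [41 42 44] (448, 300) [72 74 73] (190, 295) [79 82 80] (200, 291) [110 108 100] (172, 290) [119  97  55] (315, 290) [84 86 87] 
(150, 300) [162 153 139] (285, 385) [154 148 137] (278, 190) [110 116 116] (270, 385) [37 35 38] (290, 190) [166 156 144] (275, 170) [56 43 19] (255, 290) [38 35 37] (295, 265) [167 159 145] 
plug T [ 530.541 -256.236] rms 0.7 -0.05
plug S [ 534.539 -252.858] rms 3.0 -1.36
plug TS [ 533.043 -254.506] rms 2.77 -0.75
tray T [490.428   2.411   0.561] rms 1.33 -0.58
tray S [493.292   1.822   0.547] rms 0.5 0.36
tray TS [491.835   1.885   0.556] rms 1.05 -0.13
cap T [532.974 248.489] rms 1.01 0.96
cap S [537.325 249.076] rms 0.73 0.65
cap TS [534.693 248.89 ] rms 1.15 0.79
body T [532.498 250.624   0.   ] rms 0.9 0.46
body S [536.67  253.217   0.   ] rms 3.85 2.23
body TS [533.197 251.292   0.   ] rms 2.8 1.26
```

View pics/c2.png

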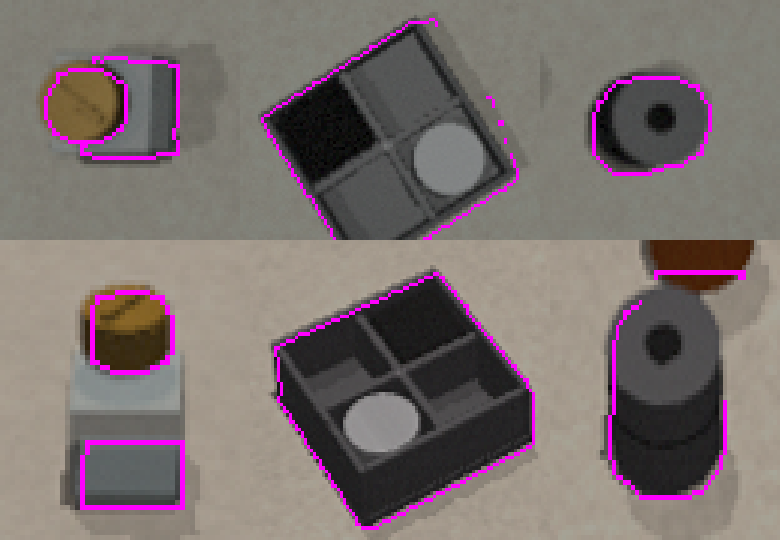

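The grey plug is at about (532,-255), the bottle at (534,250) and the tray at (491.5,2) with yaw 0.555. The top and side cameras disagree by about 3-4 mm in x, which gripping along x will resolve. First I'll move over the plug with the fingers along world x, to stay clear of the orange one.

Emit:
jog_arm(
  increments=[
    [[-4.2,-4.0,0],0],
    [[-4.2,-4.0,0],0],
    [[-4.2,-4.0,0],0],
    [[-4.2,-4.0,0],0],
    [[-4.2,-4.0,0],0],
  ],
  claw=1,
)

```text
time: 0.72
tool_pos: [336.2, 230.0, 231.2]
tool_rot: [0.0, 0.212, 0.977, -0.0]
force: [1.2, 0.5, -0.0]
finger_gap: 85.8
grip_force: 0.0
```

Emit:
jog_arm(
  increments=[
    [[-4.2,-4.0,0],0],
    [[-4.2,-4.0,0],0],
    [[-4.2,-4.0,0],0],
    [[-4.2,-4.0,0],0],
    [[-4.2,-4.0,0],0],
  ],
)

```text
time: 1.35
tool_pos: [444.6, -39.2, 231.2]
tool_rot: [-0.0, 0.212, 0.977, 0.0]
force: [1.7, 0.9, -0.7]
finger_gap: 85.3
grip_force: 0.0
```

Emit:
jog_arm(
  increments=[
    [[-4.2,-4.0,0],0],
    [[-4.2,-4.0,0],0],
    [[-4.2,-4.0,0],0],
    [[-4.2,-4.0,0],0],
    [[0,0,1.0],0.163],
  ],
)

```text
time: 1.98
tool_pos: [532.1, -256.9, 220.4]
tool_rot: [0.0, 0.294, 0.956, -0.001]
force: [-0.6, 0.7, 0.3]
finger_gap: 85.5
grip_force: 0.0
```

Emit:
jog_arm(
  increments=[
    [[0,0,1.0],0.163],
    [[0,0,1.0],0.163],
    [[0,0,1.0],0.163],
    [[0,0,1.0],0.163],
    [[0,0,1.0],0.163],
  ],
)

```text
time: 2.6
tool_pos: [530.8, -252.3, 170.4]
tool_rot: [-0.001, 0.648, 0.762, -0.0]
force: [-0.0, 1.4, -0.2]
finger_gap: 85.6
grip_force: 0.0
```

Emit:
jog_arm(
  increments=[
    [[0,0,1.0],0.163],
    [[0,0,1.0],0],
    [[0,0,0],0],
  ],
)

```text
time: 2.98
tool_pos: [530.4, -252.0, 150.1]
tool_rot: [-0.001, 0.705, 0.709, -0.0]
force: [-0.2, -0.4, 0.0]
finger_gap: 85.5
grip_force: 0.0
```

```bash
cat > fit2.py <<'E'
from fit import *
def fit(obs,P,p0,yaw=True):
    p0=np.array(p0,float)[:3].copy()
    if not yaw: p0[2]=0
    sc=np.array([5,5,.1 if yaw else 0])
    def res(q):
        r=[]
        for C,cn in obs:
            h=cv2.convexHull(px(C,place(P,p0+sc*(q-1))).astype(np.float32))
            r+=[cv2.pointPolygonTest(h,(float(a),float(b)),True) for a,b in cn]
        return np.array(r)
    s=least_squares(res,[1,1,1],loss="soft_l1",f_scale=.5,diff_step=1e-3)
    return p0+sc*(s.x-1),np.sqrt(np.mean(s.fun**2)),s.fun.mean()
E
cat > m2.py <<'E'
from fit2 import *
import pickle
D=pickle.load(open("d0.pkl","rb")); T,S=D["top"],D["side"]
def rat(C):
    I=C[0].astype(float)+1; return I[:,:,2]/I[:,:,0],I.max(2)
bot=np.vstack([box(47,0,52),cyl(18,65.7,87.7)])
for nm,P,p0,yaw,bt,bs,f in(
 ("plug",cyl(22.5,0,48),[532,-255,0],False,(428,270,470,310),(250,360,290,405),(lambda b,V:V<95,lambda b,V:(V<100)&(b>.7))),
 ("tray",box(116,0,38),[492,2,.555],True,(260,265,358,360),(203,230,298,306),(lambda b,V:(V<97)|(b>1.),lambda b,V:(V<105)|(b>1.))),
 ("cap",cyl(18,65.7,87.7),[534,249,0],False,(155,275,185,305),(262,155,288,182),(lambda b,V:b<.72,lambda b,V:b<.7)),
 ("bottle",bot,[534,249,.02],True,(155,272,200,310),(258,155,292,206),(lambda b,V:(b>.965)|(b<.78),lambda b,V:(b>.935)|(b<.7)))):
    o=[]
    for C,b,g in((T,bt,f[0]),(S,bs,f[1])):
        o.append((C,contour(g(*rat(C)).astype(np.uint8),b)))
    for lab,ob in(("T",o[:1]),("S",o[1:]),("TS",o)):
        x,r,mu=fit(ob,P,p0,yaw); print(nm,lab,x.round(3),"rms",r.round(2),mu.round(2),len(ob[0][1]))
E
python3 m2.py
cat > plan.py <<'E'
import numpy as np,sys
from rig import env
# plan.py x y z phi [maxmm]: rows from the measured pose
def phi_now(s):
    q=s["tool_rot"]; w,x,y,z=q
    return np.arctan2(1-2*(x*x+z*z),2*(x*y-w*z))
s=env.read_state(); p=np.array(s["tool_pos"]); f=phi_now(s)
print("now",p.round(1),"phi",round(f,3),"joints",np.round(s["joint_pos"],2))
if len(sys.argv)>3:
    t=np.array(list(map(float,sys.argv[1:4]))); tf=float(sys.argv[4]) if len(sys.argv)>4 else f
    mx=float(sys.argv[5]) if len(sys.argv)>5 else 50
    d=t-p; df=(tf-f+np.pi)%(2*np.pi)-np.pi; n=int(max(1,np.ceil(np.linalg.norm(d)/mx),np.ceil(abs(df)/.17)))
    rows=[]
    for i in range(n):
        a=f+df*i/n; y=np.array([np.cos(a),np.sin(a)]); x=np.array([-y[1],y[0]]); e=d/n/10
        rows.append([[round(e[:2]@x,2),round(e[:2]@y,2),round(-e[2],2)],round(-df/n,3)])
    for i in range(0,n,5): print(rows[i:i+5])
E
python3 plan.py 532 -255.5 32 0
```

```text
plug T [ 530.541 -256.235    0.   ] rms 0.7 -0.05 354
plug S [ 533.918 -255.918    0.   ] rms 0.83 0.44 484
plug TS [ 532.945 -256.042    0.   ] rms 1.09 0.21 354
tray T [490.639   2.645   0.556] rms 0.35 0.18 1001
tray S [493.372   1.906   0.548] rms 0.53 0.4 965
tray TS [491.692   2.572   0.555] rms 0.71 0.29 1001
cap T [532.985 248.706   0.   ] rms 0.68 0.57 267
cap S [537.069 248.9     0.   ] rms 0.58 0.48 233
cap TS [534.354 248.886   0.   ] rms 0.95 0.5 267
bottle T [ 5.32690e+02  2.49109e+02 -4.00000e-02] rms 0.9 0.7 437
bottle S [5.35766e+02 2.50648e+02 1.70000e-02] rms 0.85 0.72 454
bottle TS [5.33990e+02 2.49382e+02 5.10000e-02] rms 1.14 0.7 437
now [ 530.4 -252.   150.1] phi 0.006 joints [-0.63  0.39  1.55 -0.    1.2  -0.64]
[[[np.float64(-0.12), np.float64(0.05), np.float64(3.94)], np.float64(0.002)], [[np.float64(-0.12), np.float64(0.05), np.float64(3.94)], np.float64(0.002)], [[np.float64(-0.12), np.float64(0.05), np.float64(3.94)], np.float64(0.002)]]
```

Emit:
jog_arm(
  increments=[
    [[-0.2,0.1,4],0],
    [[-0.2,0.1,4],0],
    [[0,0,2],0],
    [[0,0,1.8],0],
    [[0,0,0],0],
  ],
)

```text
time: 3.6
tool_pos: [532.5, -256.1, 32.3]
tool_rot: [-0.001, 0.706, 0.708, -0.0]
force: [-0.7, -0.1, -0.0]
finger_gap: 85.6
grip_force: 0.0
```

Emit:
jog_arm(
  increments=[
    [[0,0,0],0],
    [[0,0,0],0],
    [[0,0,0],0],
    [[0,0,0],0],
    [[0,0,0],0],
  ],
  claw=0,
  squeeze=35,
)

```text
time: 4.22
tool_pos: [533.7, -256.9, 34.7]
tool_rot: [0.001, 0.706, 0.708, 0.0]
force: [-1.3, 0.5, 6.6]
finger_gap: 43.3
grip_force: 35.5
```

Run:
```python
from h import *
import pickle
D={n:cam(n) for n in("side","top")}
pickle.dump(D,open("d1.pkl","wb"))
crop=lambda n,b,s: cv2.resize(D[n][0][b[1]:b[3],b[0]:b[2],::-1],s,interpolation=cv2.INTER_CUBIC)
cv2.imwrite("pics/g1.png",np.hstack([crop("side",(210,290,330,410),(400,400)),crop("top",(380,230,500,350),(400,400))]))
s=env.read_state();print({k:np.round(s[k],2) for k in("tool_pos","force","finger_gap","grip_force")})
```

```text
{'tool_pos': array([ 533.7 , -256.95,   34.73]), 'force': array([-1.01,  0.02,  6.09]), 'finger_gap': np.float64(43.43), 'grip_force': np.float64(35.53)}
```

View pics/g1.png

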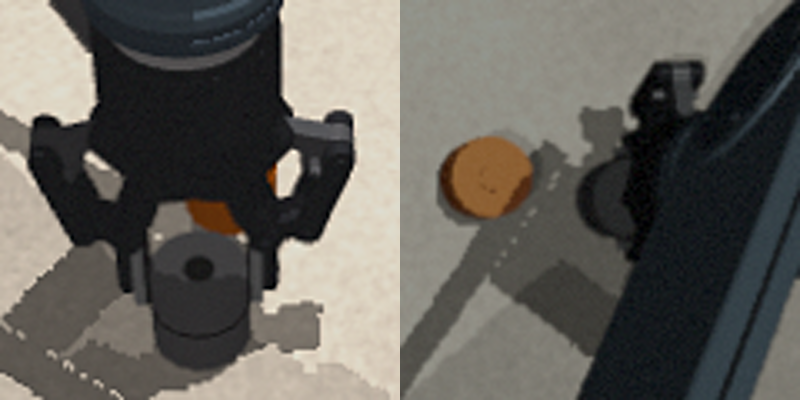

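```bash
python3 - <<'E'
from h import *
import pickle
D=pickle.load(open("d1.pkl","rb"));C=D["side"]
for x in (533.7-24,533.7+24):
  for z in (0,20,25,30,35,48): print(x,z,((px(C,[[x,-256.9,z]])[0]-[210,290])*400/120).round(0))
E
python3 plan.py 531.6 -6.7 110 0.0
```

```text
509.70000000000005 0 [149. 338.]
509.70000000000005 20 [147. 312.]
509.70000000000005 25 [147. 305.]
509.70000000000005 30 [146. 298.]
509.70000000000005 35 [146. 291.]
509.70000000000005 48 [144. 273.]
557.7 0 [254. 337.]
557.7 20 [254. 311.]
557.7 25 [253. 304.]
557.7 30 [253. 297.]
557.7 35 [253. 290.]
557.7 48 [253. 272.]
now [ 533.7 -256.9   34.7] phi 0.003 joints [-0.64  0.53  1.66 -0.    0.95 -0.64]
[[[np.float64(4.17), np.float64(-0.02), np.float64(-1.25)], np.float64(0.001)], [[np.float64(4.17), np.float64(-0.02), np.float64(-1.25)], np.float64(0.001)], [[np.float64(4.17), np.float64(-0.03), np.float64(-1.25)], np.float64(0.001)], [[np.float64(4.17), np.float64(-0.03), np.float64(-1.25)], np.float64(0.001)], [[np.float64(4.17), np.float64(-0.03), np.float64(-1.25)], np.float64(0.001)]]
[[[np.float64(4.17), np.float64(-0.03), np.float64(-1.25)], np.float64(0.001)]]
```

Emit:
jog_arm(
  increments=[
    [[0,0,-1],0],
    [[0,0,-2],0],
    [[0,0,-3],0],
    [[0,0,-2],0],
    [[0,0,0],0],
  ],
)

```text
time: 4.95
tool_pos: [534.2, -257.3, 115.5]
tool_rot: [0.002, 0.706, 0.708, 0.0]
force: [-0.3, -0.8, -1.0]
finger_gap: 43.2
grip_force: 35.9
```

Emit:
jog_arm(
  increments=[
    [[5,-0.05,0],0],
    [[5,-0.05,0],0],
    [[5,-0.05,0],0],
    [[5,-0.05,0],0],
    [[5,-0.05,0],0],
  ],
)

```text
time: 5.58
tool_pos: [529.0, -4.8, 112.3]
tool_rot: [-0.001, 0.706, 0.708, -0.0]
force: [1.3, -0.4, -1.1]
finger_gap: 43.5
grip_force: 35.9
```

Emit:
jog_arm(
  increments=[
    [[0,0,1.5],0],
    [[0,0,2],0],
    [[0,0,0],0],
  ],
)

```text
time: 5.95
tool_pos: [528.0, -6.7, 76.0]
tool_rot: [-0.002, 0.706, 0.708, -0.001]
force: [0.0, -0.2, -0.8]
finger_gap: 43.4
grip_force: 35.9
```

```bash
python3 plan.py 531.6 -7.6 77
python3 - <<'E'
from h import *
import pickle
D={n:cam(n) for n in("side","top")}
crop=lambda n,b,s: cv2.resize(D[n][0][b[1]:b[3],b[0]:b[2],::-1],s,interpolation=cv2.INTER_CUBIC)
cv2.imwrite("pics/g2.png",np.hstack([crop("side",(190,190,310,310),(400,400)),crop("top",(250,250,370,370),(400,400))]))
E
```

```text
now [528.   -6.7  76. ] phi 0.003 joints [-0.22  0.38  1.78 -0.    0.98 -0.23]
[[[np.float64(-0.09), np.float64(0.36), np.float64(-0.1)], np.float64(-0.0)]]
```

View pics/g2.png

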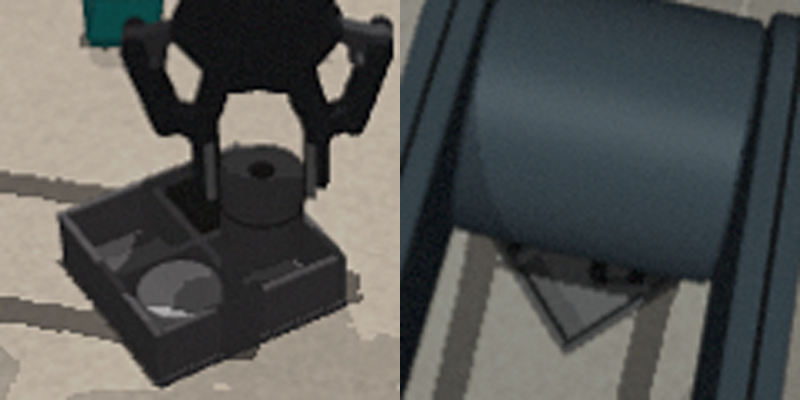

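The plug hangs above pocket b, about 3.6 mm short in x. I'll correct that, then go down by feel.

Emit:
jog_arm(
  increments=[
    [[-0.09,0.36,0],0],
    [[0,0,0],0],
    [[0,0,0.5],0],
    [[0,0,0.5],0],
    [[0,0,0],0],
  ],
)

```text
time: 6.68
tool_pos: [532.9, -7.2, 67.7]
tool_rot: [-0.001, 0.706, 0.708, -0.0]
force: [0.2, -0.1, -1.7]
finger_gap: 43.1
grip_force: 35.9
```

Emit:
jog_arm(
  increments=[
    [[0,-0.1,0.6],0],
    [[0,0,0.6],0],
    [[0,0,0.6],0],
    [[0,0,0.3],0],
    [[0,0,0],0],
  ],
)

```text
time: 7.3
tool_pos: [532.3, -7.3, 47.0]
tool_rot: [-0.0, 0.706, 0.708, -0.0]
force: [-0.1, 0.4, -0.5]
finger_gap: 43.4
grip_force: 35.9
```

Inside the pocket with no side load, so I'll go to the floor.

Emit:
jog_arm(
  increments=[
    [[0,0,0.3],0],
    [[0,0,0.3],0],
    [[0,0,0.1],0],
    [[0,0,0],0],
    [[0,0,0],0],
  ],
)

```text
time: 7.92
tool_pos: [532.5, -7.4, 40.4]
tool_rot: [0.0, 0.706, 0.708, 0.0]
force: [0.2, -0.5, -0.8]
finger_gap: 42.9
grip_force: 35.9
```

Emit:
jog_arm(
  increments=[
    [[0,0,0.1],0],
    [[0,0,0.1],0],
    [[0,0,0],0],
    [[0,0,0],0],
  ],
)

```text
time: 8.43
tool_pos: [532.6, -7.4, 39.7]
tool_rot: [0.0, 0.706, 0.708, 0.0]
force: [-3.7, 1.3, 10.5]
finger_gap: 43.5
grip_force: 37.0
```

Emit:
jog_arm(
  increments=[
    [[0,0,-0.1],0],
    [[0,0,0],0],
    [[0,0,0],0],
    [[0,0,0],0],
  ],
  claw=1,
)

```text
time: 8.93
tool_pos: [532.4, -7.4, 39.1]
tool_rot: [-0.0, 0.706, 0.708, -0.0]
force: [-0.2, 0.6, -0.1]
finger_gap: 85.1
grip_force: 0.0
```

Emit:
jog_arm(
  increments=[
    [[0,0,-3],0],
    [[0,0,-6],0],
    [[0,0,-6],0],
    [[0,0,0],0],
  ],
)

```text
time: 9.43
tool_pos: [535.8, -8.0, 194.7]
tool_rot: [0.005, 0.706, 0.708, 0.003]
force: [1.0, -0.3, -0.0]
finger_gap: 85.2
grip_force: 0.0
```

```bash
python3 plan.py 535.8 249.3 150 3.141
```

```text
now [535.8  -8.  194.7] phi 0.003 joints [-0.22  0.25  1.63  0.    1.24 -0.23]
[[[np.float64(1.35), np.float64(0.0), np.float64(0.24)], np.float64(-0.165)], [[np.float64(1.34), np.float64(0.23), np.float64(0.24)], np.float64(-0.165)], [[np.float64(1.28), np.float64(0.44), np.float64(0.24)], np.float64(-0.165)], [[np.float64(1.19), np.float64(0.65), np.float64(0.24)], np.float64(-0.165)], [[np.float64(1.07), np.float64(0.83), np.float64(0.24)], np.float64(-0.165)]]
[[[np.float64(0.92), np.float64(1.0), np.float64(0.24)], np.float64(-0.165)], [[np.float64(0.74), np.float64(1.14), np.float64(0.24)], np.float64(-0.165)], [[np.float64(0.54), np.float64(1.24), np.float64(0.24)], np.float64(-0.165)], [[np.float64(0.33), np.float64(1.31), np.float64(0.24)], np.float64(-0.165)], [[np.float64(0.11), np.float64(1.35), np.float64(0.24)], np.float64(-0.165)]]
[[[np.float64(-0.11), np.float64(1.35), np.float64(0.24)], np.float64(-0.165)], [[np.float64(-0.33), np.float64(1.31), np.float64(0.24)], np.float64(-0.165)], [[np.float64(-0.55), np.float64(1.24), np.float64(0.24)], np.float64(-0.165)], [[np.float64(-0.74), np.float64(1.13), np.float64(0.24)], np.float64(-0.165)], [[np.float64(-0.92), np.float64(1.0), np.float64(0.24)], np.float64(-0.165)]]
[[[np.float64(-1.07), np.float64(0.83), np.float64(0.24)], np.float64(-0.165)], [[np.float64(-1.19), np.float64(0.64), np.float64(0.24)], np.float64(-0.165)], [[np.float64(-1.28), np.float64(0.44), np.float64(0.24)], np.float64(-0.165)], [[np.float64(-1.34), np.float64(0.22), np.float64(0.24)], np.float64(-0.165)]]
```

Emit:
jog_arm(
  increments=[
    [[5.1,0,0.9],0],
    [[5.1,0,0.9],0],
    [[5.1,0,0.9],0],
    [[5.1,0,0.9],0],
    [[5.1,0,0.9],0],
  ],
)

```text
time: 10.05
tool_pos: [530.9, 249.1, 142.8]
tool_rot: [-0.0, 0.706, 0.708, -0.001]
force: [1.7, -0.2, -0.2]
finger_gap: 85.5
grip_force: 0.0
```

Emit:
jog_arm(
  increments=[
    [[0,0,1],0],
    [[0,0,0],0],
    [[0,0,0],0],
  ],
)

```text
time: 10.42
tool_pos: [531.8, 246.4, 134.1]
tool_rot: [-0.0, 0.707, 0.708, -0.0]
force: [-0.3, 0.2, 0.2]
finger_gap: 85.2
grip_force: 0.0
```

```bash
python3 plan.py 536 249 68 0.0
python3 - <<'E'
from h import *
import pickle
D={n:cam(n) for n in("side","top")}
pickle.dump(D,open("d2.pkl","wb"))
crop=lambda n,b,s: cv2.resize(D[n][0][b[1]:b[3],b[0]:b[2],::-1],s,interpolation=cv2.INTER_CUBIC)
cv2.imwrite("pics/g3.png",np.hstack([crop("side",(190,190,310,310),(400,400)),crop("top",(250,250,370,370),(400,400))]))
E
```

```text
now [531.8 246.4 134.1] phi 0.002 joints [ 0.24  0.4   1.58 -0.    1.16  0.24]
[[[np.float64(0.13), np.float64(0.21), np.float64(3.31)], np.float64(0.001)], [[np.float64(0.13), np.float64(0.21), np.float64(3.31)], np.float64(0.001)]]
```

View pics/g3.png

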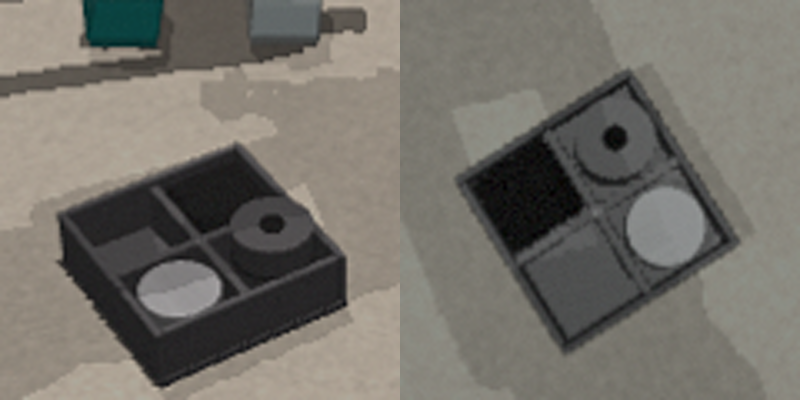

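The plug sits fully in pocket b and the other contents are undisturbed. Next I'll measure the bottle's yaw and cross-check the tray against the packed plug.

```bash
cat > yaw.py <<'E'
from fit2 import *
import pickle
D=pickle.load(open("d0.pkl","rb")); T,S=D["top"],D["side"]
def edge(C,horiz,rng,lo,hi,z,nm):
    g=cv2.GaussianBlur(C[0],(3,3),0).astype(float); pts=[]
    for k in range(*rng):
        L=g[lo:hi,k] if horiz else g[k,lo:hi]
        d=np.abs(np.diff(L,axis=0)).sum(1); d=np.maximum(d-.5*d.max(),0); pos=lo+.5+(d@np.arange(len(d)))/d.sum()
        pts.append((k,pos) if horiz else (pos,k))
    P=at(C,np.array(pts),z); vx,vy,x,y=cv2.fitLine(P[:,:2].astype(np.float32),cv2.DIST_HUBER,0,.5,.01).ravel()
    a=np.arctan2(vy,vx); print(nm,"yaw mod90",round((a+np.pi/4)%(np.pi/2)-np.pi/4,3),"mid",P[:,:2].mean(0).round(1),"std",np.std((P[:,:2]-[x,y])@[-vy,vx]).round(2), np.array(pts)[[0,-1]].round(1).tolist())
edge(T,True,(178,191),272,285,52,"T upper")
edge(T,True,(176,191),298,310,52,"T lower")
edge(T,False,(281,304),183,190,52,"T shoulder -y")
edge(T,False,(281,304),190,200,6,"T foot -y")
edge(S,True,(268,284),197,208,0,"S foot")
edge(S,True,(268,285),172,184,52,"S shoulder -y?")
E2=pickle.load(open("d2.pkl","rb"))
for n in("top","side"):
    C=E2[n]; I=C[0].astype(int).max(2)
    b=(309,265,335,300) if n=="top" else (262,245,285,268)
    w=np.clip(45-I[b[1]:b[3],b[0]:b[2]],0,None).astype(np.uint8)
    k,lab,st,cn=cv2.connectedComponentsWithStats((w>0).astype(np.uint8))
    for i in range(1,k):
        if st[i,4]>6: print(n,"spot",(cn[i]+b[:2]).round(1),st[i,4],at(C,[cn[i]+b[:2]],53)[0].round(1))
    # tray edges via outline
    f=(lambda b,V:(V<97)|(b>1.)) if n=="top" else (lambda b,V:(V<105)|(b>1.))
    I=C[0].astype(float)+1
    bb=(260,265,358,360) if n=="top" else (203,230,298,306)
    print(n,fit([(C,contour(f(I[:,:,2]/I[:,:,0],I.max(2)).astype(np.uint8),bb))],box(116,0,38),[493,2,.555])[:2])
E
python3 yaw.py
```

```text
T upper yaw mod90 0.509 mid [556.6 233.1] std 3.79 [[178.0, 282.0], [190.0, 278.4]]
T lower yaw mod90 -0.231 mid [509.  234.1] std 0.97 [[176.0, 302.6], [190.0, 305.0]]
T shoulder -y yaw mod90 -0.011 mid [531.6 227. ] std 0.3 [[187.3, 281.0], [186.8, 303.0]]
T foot -y yaw mod90 -0.044 mid [532.4 226. ] std 0.39 [[194.4, 281.0], [192.9, 303.0]]
S foot yaw mod90 -0.01 mid [535.1 228.1] std 0.06 [[268.0, 203.8], [283.0, 203.7]]
S shoulder -y? yaw mod90 0.067 mid [536.9 258.1] std 3.62 [[268.0, 174.5], [284.0, 176.1]]
top spot [316.6 276.9] 27 [557.8 -10.7  53. ]
top spot [314.1 291. ] 40 [532.2  -6.   53. ]
top spot [328.8 292.3] 15 [529.5 -32.7  53. ]
top (array([490.5274743 ,   2.68897378,   0.55934924]), np.float64(0.34600160562120996))
side spot [266.1 247.2] 50 [522.3  22.   53. ]
side spot [271.2 256.9] 31 [531.9  -4.8  53. ]
side spot [275.  265.3] 79 [539.  -27.4  53. ]
side (array([493.45509517,   2.05688812,   0.54945682]), np.float64(0.514823820542781))
```

Emit:
jog_arm(
  increments=[
    [[0.26,0.4,1.5],0],
    [[0,0,0],0],
  ],
)

```text
time: 10.78
tool_pos: [535.1, 249.6, 117.8]
tool_rot: [-0.001, 0.706, 0.708, -0.001]
force: [-0.3, -0.5, 0.1]
finger_gap: 85.5
grip_force: 0.0
```

```bash
python3 - <<'E'
from h import *
import pickle
D=pickle.load(open("d2.pkl","rb"))
print(at(D["top"],[(309.1-.35,313.9-.35)],38).round(1),at(D["side"],[(250.6-.35,262.3-.35)],38).round(1))
# rim outer corners by hand from g3 crop (0.3 px per crop px)
for n,o,P in(("top",(250,250),[(631,70),(740,242),(566,352),(458,180)]),("side",(190,190),[(60,216),(238,146),(345,258),(158,333)])):
    P=np.array(P,float); 
    if n=="top": P[:,0]-=400
    W=at(D[n],P*.3+o-.35,38)[:,:2]; print(n,W.round(1).tolist(),W.mean(0).round(1),np.linalg.norm(W-np.roll(W,1,0),axis=1).round(1))
    d=W[0]-W[3] if n=="top" else W[1]-W[0]; print(np.arctan2(*(d[::-1])))
E
python3 plan.py 536.5 249 68 0.0
```

```text
[[491.    4.3  38. ]] [[493.9  -0.9  38. ]]
top [[570.0, -15.2], [474.5, -74.5], [415.2, 21.8], [509.7, 81.2]] [492.3   3.3] [113.7 112.5 113.1 111.6]
-1.0115576479862634
side [[415.1, 20.7], [510.6, 80.4], [570.7, -15.7], [474.5, -71.8]] [492.7   3.4] [109.9 112.6 113.3 111.4]
0.5586452106179957
now [535.1 249.6 117.8] phi 0.002 joints [0.25 0.43 1.58 0.   1.13 0.25]
[[[np.float64(-0.06), np.float64(0.14), np.float64(4.98)], np.float64(0.002)]]
```

Emit:
jog_arm(
  increments=[
    [[0,0.1,2.5],0],
    [[0,0,1.5],0],
    [[0,0,0.9],0],
    [[0,0,0],0],
  ],
)

```text
time: 11.28
tool_pos: [536.3, 250.1, 69.7]
tool_rot: [-0.0, 0.706, 0.708, -0.001]
force: [-0.0, -0.0, 0.5]
finger_gap: 85.6
grip_force: 0.0
```

Emit:
jog_arm(
  increments=[
    [[0,0,0],0],
    [[0,0,0],0],
    [[0,0,0],0],
    [[0,0,0],0],
    [[0,0,0],0],
  ],
  claw=0,
  squeeze=50,
)

```text
time: 11.9
tool_pos: [536.8, 250.4, 70.9]
tool_rot: [0.0, 0.706, 0.708, 0.0]
force: [-1.8, -0.4, 4.7]
finger_gap: 34.1
grip_force: 49.4
```

Emit:
jog_arm(
  increments=[
    [[0,0,-1],0],
    [[0,0,-2],0],
    [[0,0,-3],0],
    [[0,0,0],0],
    [[0,0,0],0],
  ],
)

```text
time: 12.52
tool_pos: [536.0, 250.0, 129.2]
tool_rot: [-0.0, 0.706, 0.708, -0.001]
force: [-0.1, -0.0, -2.9]
finger_gap: 34.0
grip_force: 50.2
```

```bash
python3 plan.py 454.6 11.9 130 2.139
```

```text
now [536.  250.  129.2] phi 0.003 joints [ 0.25  0.42  1.57 -0.    1.16  0.25]
[[[np.float64(-1.83), np.float64(-0.63), np.float64(-0.01)], np.float64(-0.164)], [[np.float64(-1.7), np.float64(-0.92), np.float64(-0.01)], np.float64(-0.164)], [[np.float64(-1.53), np.float64(-1.19), np.float64(-0.01)], np.float64(-0.164)], [[np.float64(-1.31), np.float64(-1.42), np.float64(-0.01)], np.float64(-0.164)], [[np.float64(-1.06), np.float64(-1.62), np.float64(-0.01)], np.float64(-0.164)]]
[[[np.float64(-0.78), np.float64(-1.77), np.float64(-0.01)], np.float64(-0.164)], [[np.float64(-0.48), np.float64(-1.87), np.float64(-0.01)], np.float64(-0.164)], [[np.float64(-0.17), np.float64(-1.93), np.float64(-0.01)], np.float64(-0.164)], [[np.float64(0.15), np.float64(-1.93), np.float64(-0.01)], np.float64(-0.164)], [[np.float64(0.46), np.float64(-1.88), np.float64(-0.01)], np.float64(-0.164)]]
[[[np.float64(0.76), np.float64(-1.78), np.float64(-0.01)], np.float64(-0.164)], [[np.float64(1.04), np.float64(-1.63), np.float64(-0.01)], np.float64(-0.164)], [[np.float64(1.3), np.float64(-1.44), np.float64(-0.01)], np.float64(-0.164)]]
```

Emit:
jog_arm(
  increments=[
    [[-1.83,-0.63,0],-0.164],
    [[-1.7,-0.92,0],-0.164],
    [[-1.53,-1.19,0],-0.164],
    [[-1.31,-1.42,0],-0.164],
    [[-1.06,-1.62,0],-0.164],
  ],
)

```text
time: 13.15
tool_pos: [503.9, 158.0, 128.5]
tool_rot: [-0.001, 0.363, 0.932, -0.001]
force: [-0.7, -0.3, -2.6]
finger_gap: 34.3
grip_force: 50.3
```

Emit:
jog_arm(
  increments=[
    [[-0.78,-1.77,0],-0.164],
    [[-0.48,-1.87,0],-0.164],
    [[-0.17,-1.93,0],-0.164],
    [[0.15,-1.93,0],-0.164],
    [[0.46,-1.88,0],-0.164],
  ],
)

```text
time: 13.78
tool_pos: [472.4, 66.7, 128.7]
tool_rot: [-0.001, -0.039, 0.999, 0.0]
force: [-0.2, -0.1, -2.7]
finger_gap: 34.2
grip_force: 50.3
```

Emit:
jog_arm(
  increments=[
    [[0.76,-1.78,0],-0.164],
    [[1.04,-1.63,0],-0.164],
    [[1.3,-1.44,0],-0.164],
    [[0,0,0],0],
    [[0,0,0],0],
  ],
)

```text
time: 14.4
tool_pos: [454.4, 12.7, 129.6]
tool_rot: [-0.001, -0.277, 0.961, 0.0]
force: [0.5, -0.4, -3.2]
finger_gap: 33.9
grip_force: 50.3
```

```bash
python3 plan.py 454.6 11.9 110 2.139 8
```

```text
now [454.4  12.7 129.6] phi 2.132 joints [-0.22  0.19  1.9   0.    1.06 -2.35]
[[[np.float64(0.01), np.float64(-0.03), np.float64(0.65)], np.float64(-0.002)], [[np.float64(0.01), np.float64(-0.03), np.float64(0.65)], np.float64(-0.002)], [[np.float64(0.01), np.float64(-0.03), np.float64(0.65)], np.float64(-0.002)]]
```

Emit:
jog_arm(
  increments=[
    [[0,-0.1,1],-0.007],
    [[0,0,0.8],0],
    [[0,0,0],0],
    [[0,0,0],0],
  ],
)

```text
time: 14.9
tool_pos: [455.4, 11.7, 112.2]
tool_rot: [-0.0, -0.282, 0.959, 0.0]
force: [-0.2, 0.1, -2.8]
finger_gap: 34.1
grip_force: 50.3
```

Emit:
jog_arm(
  increments=[
    [[0,0,0.4],0],
    [[0,0,0.3],0],
    [[0,0,0],0],
  ],
)

```text
time: 15.28
tool_pos: [455.1, 11.5, 105.1]
tool_rot: [-0.0, -0.282, 0.96, 0.0]
force: [-0.2, -0.6, -3.5]
finger_gap: 34.1
grip_force: 50.3
```

Emit:
jog_arm(
  increments=[
    [[0,0,0.3],0],
    [[0,0,0.3],0],
    [[0,0,0],0],
  ],
)

```text
time: 15.65
tool_pos: [456.4, 12.0, 101.6]
tool_rot: [0.001, -0.282, 0.96, -0.0]
force: [-5.6, 4.9, 20.4]
finger_gap: 34.3
grip_force: 52.8
```

Run:
```python
from rig import env
import numpy as np
s=env.read_state(); print(s["force"].round(1),s["wrist_torque"].round(3),s["tool_pos"].round(1))
a=.556; R=np.array([[np.cos(a),np.sin(a)],[-np.sin(a),np.cos(a)]])
print("tray-frame force",R@s["force"][:2],"torque",R@s["wrist_torque"][:2])
```

```text
[-5.6  4.9 20.4] [ 0.649  0.973 -0.043] [456.4  12.  101.6]
tray-frame force [-2.18574026  7.12205622] torque [1.06519718 0.4836852 ]
```

Emit:
jog_arm(
  increments=[
    [[0,0.15,-0.3],0],
    [[0,0,0],0],
    [[0,0,0],0],
  ],
)

```text
time: 16.02
tool_pos: [454.2, 12.8, 101.9]
tool_rot: [-0.0, -0.282, 0.959, 0.0]
force: [-1.0, 0.5, -2.7]
finger_gap: 34.0
grip_force: 50.4
```

```bash
python3 plan.py;  python3 - <<'E'
from h import *
import pickle
s=env.read_state(); print(s["force"].round(1),s["wrist_torque"].round(3))
D={n:cam(n) for n in("side","top")}
pickle.dump(D,open("d3.pkl","wb"))
crop=lambda n,b,s: cv2.resize(D[n][0][b[1]:b[3],b[0]:b[2],::-1],s,interpolation=cv2.INTER_CUBIC)
cv2.imwrite("pics/g4.png",crop("side",(195,205,305,305),(770,600)))
E
```

```text
now [454.2  12.8 101.9] phi 2.142 joints [-0.22  0.23  1.93  0.    0.98 -2.36]
[-1.   0.5 -2.7] [0.041 0.002 0.001]
```

View pics/g4.png

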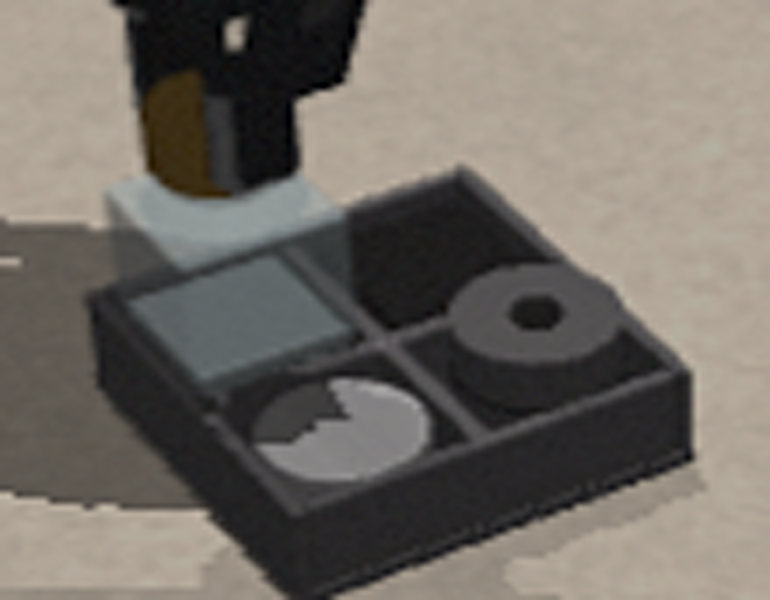

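The bottle's foot is in pocket a. Shifting 1.5 mm along tray +y freed it, so I'll continue down.

Emit:
jog_arm(
  increments=[
    [[0,0,0.2],0],
    [[0,0,0.3],0],
    [[0,0,0],0],
  ],
)

```text
time: 16.5
tool_pos: [454.6, 12.8, 97.4]
tool_rot: [0.0, -0.282, 0.959, 0.0]
force: [-1.2, 0.3, 0.2]
finger_gap: 34.0
grip_force: 50.8
```

Emit:
jog_arm(
  increments=[
    [[0,0,0.3],0],
    [[0,0,0.3],0],
    [[0,0,0],0],
  ],
)

```text
time: 16.88
tool_pos: [455.3, 13.7, 94.4]
tool_rot: [0.001, -0.282, 0.96, 0.0]
force: [-9.8, 5.8, 31.9]
finger_gap: 34.1
grip_force: 54.0
```

```bash
cat > ft.py <<'E'
from rig import env
import numpy as np
s=env.read_state(); a=.556; R=np.array([[np.cos(a),np.sin(a)],[-np.sin(a),np.cos(a)]])
w,x,y,z=s["tool_rot"]; zt=[2*(x*z+w*y),2*(y*z-w*x),1-2*(x*x+y*y)]
print(s["tool_pos"].round(1),"phi",np.arctan2(1-2*(x*x+z*z),2*(x*y-w*z)).round(3),"F tray",(R@s["force"][:2]).round(1),s["force"][2].round(1),"tau tray",(R@s["wrist_torque"][:2]).round(3),s["wrist_torque"][2].round(3),"ztool tray",(R@np.array(zt[:2])).round(4),"TCP tray",(R@(s["tool_pos"][:2]-[492.8,2.9])).round(1),"j6",s["joint_pos"][5].round(3),"gap",round(s["finger_gap"],1))
E
python3 ft.py
```

```text
[455.3  13.7  94.4] phi 2.142 F tray [-5.2 10.1] 31.9 tau tray [1.65  0.799] -0.092 ztool tray [ 0.0029 -0.0006] TCP tray [-26.2  28.9] j6 -2.36 gap 34.1
```

Emit:
jog_arm(
  increments=[
    [[0,0,-0.6],0],
    [[0,0,0],0],
    [[0,0,0],0],
  ],
)

```text
time: 17.25
tool_pos: [454.8, 12.7, 97.2]
tool_rot: [0.0, -0.282, 0.96, -0.0]
force: [0.4, 1.5, 1.6]
finger_gap: 33.9
grip_force: 50.7
```

```bash
python3 ft.py
```

```text
[454.8  12.7  97.2] phi 2.142 F tray [1.2 1.1] 1.6 tau tray [ 0.078 -0.045] 0.047 ztool tray [ 0.0004 -0.0002] TCP tray [-27.1  28.4] j6 -2.36 gap 33.9
```

```bash
python3 - <<'E'
from h import *
import pickle
C=pickle.load(open("d3.pkl","rb"))["side"]
a=.566; ex=np.array([np.cos(a),np.sin(a)]); ey=np.array([-ex[1],ex[0]]); c=np.array([455.,13.3])
K=[(-1,1),(-1,-1),(1,-1)]
obs=np.array([(210.7,237.5),(220.7,249.7),(244.3,240.8)])
for z in(75,80,83,86,90):
    P=np.array([[*(c+23.5*(i*ex+j*ey)),z] for i,j in K]); print(z,(px(C,P)-obs).round(1).tolist())
W=at(C,obs,83)[:,:2]; print(W.round(1),np.linalg.norm(np.diff(W,axis=0),axis=1),np.arctan2(*(W[2]-W[1])[::-1]),np.arctan2(*(W[0]-W[1])[::-1])-np.pi/2,(W[0]+W[2])/2)
# tray vertices in same picture
obs=np.array([(195+90/7,205+300/6),(195+460/7,205+170/6),(195+690/7,205+370/6),(195+300/7,205+510/6)])-.3
W=at(C,obs,38)[:,:2]; print(W.round(1),W.mean(0))
E
python3 - <<'E'
import sys; sys.path.insert(0,'.')
from h import *
D={n:cam(n) for n in("side",)}
save(D["side"],"../pics/g5.png",(190,195,290,275),7.5) if 0 else cv2.imwrite("pics/g5.png",cv2.resize(D["side"][0][195:275,190:290,::-1],(750,600),interpolation=cv2.INTER_CUBIC))
E
```

```text
75 [[-0.9, 1.3], [1.4, 3.4], [1.4, 2.8]]
80 [[-1.1, -0.9], [1.2, 1.2], [1.3, 0.6]]
83 [[-1.3, -2.2], [1.0, -0.1], [1.2, -0.7]]
86 [[-1.5, -3.5], [0.9, -1.4], [1.1, -2.0]]
90 [[-1.7, -5.3], [0.7, -3.2], [1.0, -3.8]]
[[425.5  14.2]
 [446.  -19.3]
 [485.4   4.2]] [39.31663793 45.96518604] 0.5381601298360045 0.5480181100346879 [455.46648193   9.23616305]
[[415.   20. ]
 [509.4  81.7]
 [570.9 -13.8]
 [475.3 -72.1]] [492.67958322   3.93770932]
```

View pics/g5.png

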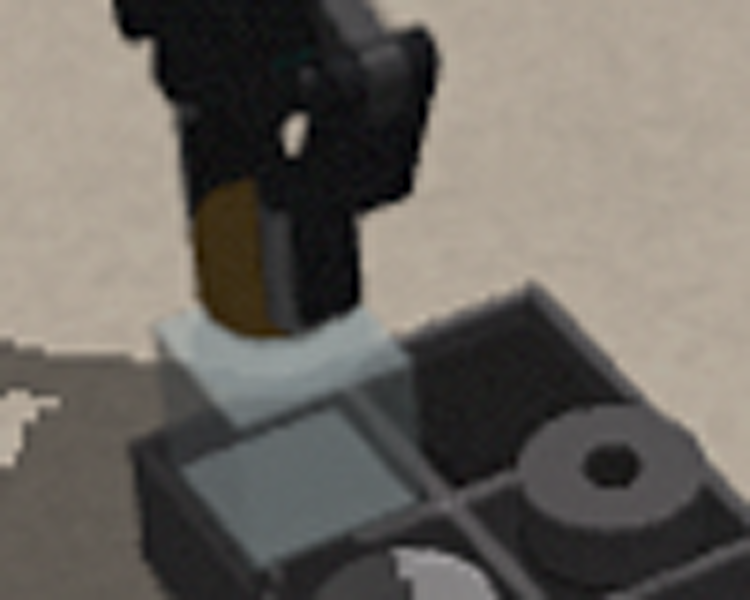

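The bottle is level with its foot inside pocket a, but it scrapes one wall. I'll search by shifting along the force (tray +y, slightly -x) and pressing lightly.

Emit:
jog_arm(
  increments=[
    [[0.05,0.1,0],0],
    [[0,0,0.2],0],
    [[0,0,0],0],
    [[0,0,0],0],
  ],
)

```text
time: 17.8
tool_pos: [454.3, 13.3, 96.2]
tool_rot: [0.001, -0.282, 0.959, -0.0]
force: [-1.0, 1.3, 10.2]
finger_gap: 34.2
grip_force: 51.9
```

```bash
python3 ft.py
```

```text
[454.3  13.3  96.2] phi 2.142 F tray [-0.1  1.6] 10.2 tau tray [0.075 0.009] 0.048 ztool tray [ 0.0014 -0.0011] TCP tray [-27.2  29.2] j6 -2.359 gap 34.2
```

Torque analysis puts the contact about 20 mm toward tray -y, and the two contacts are 6 mm apart. That matches the foot step resting on the divider, so the bottle needs to go further in +y.

Emit:
jog_arm(
  increments=[
    [[0,0.15,-0.3],0],
    [[0,0,0],0],
    [[0,0,0.3],0],
    [[0,0,0],0],
    [[0,0,0],0],
  ],
)

```text
time: 18.42
tool_pos: [452.4, 14.7, 94.9]
tool_rot: [-0.0, -0.282, 0.96, 0.0]
force: [-0.6, 0.6, -2.1]
finger_gap: 33.9
grip_force: 50.3
```

```bash
python3 ft.py
```

```text
[452.4  14.7  94.9] phi 2.142 F tray [-0.2  0.8] -2.1 tau tray [ 0.021 -0.075] 0.013 ztool tray [-0.0008  0.0008] TCP tray [-28.1  31.3] j6 -2.357 gap 33.9
```

Free at 94.9 now, so I'll continue down.

Emit:
jog_arm(
  increments=[
    [[0,0,0.3],0],
    [[0,0,0.3],0],
    [[0,0,0.3],0],
    [[0,0,0],0],
    [[0,0,0],0],
  ],
)

```text
time: 19.05
tool_pos: [452.7, 14.6, 86.3]
tool_rot: [-0.0, -0.282, 0.959, 0.0]
force: [0.2, -0.9, -3.2]
finger_gap: 34.1
grip_force: 50.4
```

```bash
python3 ft.py
```

```text
[452.7  14.6  86.3] phi 2.142 F tray [-0.3 -0.9] -3.2 tau tray [0.055 0.017] -0.018 ztool tray [-0.0001  0.0001] TCP tray [-27.9  31.1] j6 -2.357 gap 34.1
```

Emit:
jog_arm(
  increments=[
    [[0,0,0.4],0],
    [[0,0,0.3],0],
    [[0,0,0.2],0],
    [[0,0,0],0],
    [[0,0,0],0],
  ],
)

```text
time: 19.68
tool_pos: [452.7, 14.6, 77.3]
tool_rot: [-0.0, -0.282, 0.959, 0.0]
force: [-0.3, -1.5, -3.1]
finger_gap: 34.0
grip_force: 50.4
```

```bash
python3 ft.py
```

```text
[452.7  14.6  77.3] phi 2.142 F tray [-1.  -1.1] -3.1 tau tray [ 0.015 -0.017] 0.048 ztool tray [-0.0001  0.    ] TCP tray [-27.8  31.1] j6 -2.357 gap 34.0
```

Emit:
jog_arm(
  increments=[
    [[0,0,0.15],0],
    [[0,0,0.15],0],
    [[0,0,0],0],
    [[0,0,0],0],
  ],
)

```text
time: 20.18
tool_pos: [453.6, 14.2, 75.5]
tool_rot: [0.001, -0.282, 0.959, -0.001]
force: [-1.9, -1.2, 7.9]
finger_gap: 34.1
grip_force: 51.5
```

```bash
python3 ft.py
```

```text
[453.6  14.2  75.5] phi 2.142 F tray [-2.3 -0. ] 7.9 tau tray [0.207 0.386] 0.038 ztool tray [ 0.0012 -0.0018] TCP tray [-27.4  30.3] j6 -2.357 gap 34.1
```

The bottle is on the floor (contact at 75.5, as expected). Now I'll screw clockwise, which is a positive spin.

Emit:
jog_arm(
  increments=[
    [[0,0,0.01],0.18],
    [[0,0,0.01],0.18],
    [[0,0,0.01],0.18],
    [[0,0,0.01],0.18],
    [[0,0,0.01],0.18],
  ],
)

```text
time: 20.8
tool_pos: [454.2, 13.9, 75.1]
tool_rot: [0.002, 0.166, 0.986, -0.0]
force: [-0.1, -1.5, 6.7]
finger_gap: 34.5
grip_force: 51.3
```

```bash
python3 ft.py
```

```text
[454.2  13.9  75.1] phi 1.236 F tray [-0.9 -1.2] 6.7 tau tray [-0.138  0.179] 0.108 ztool tray [ 0.0021 -0.0029] TCP tray [-27.   29.7] j6 -1.451 gap 34.5
```

Emit:
jog_arm(
  increments=[
    [[0,0,0.01],0.18],
    [[0,0,0.01],0.18],
    [[0,0,0.01],0.18],
    [[0,0,0.01],0.18],
    [[0,0,0.01],0.18],
  ],
)

```text
time: 21.42
tool_pos: [454.3, 13.6, 74.6]
tool_rot: [0.002, 0.579, 0.816, 0.0]
force: [0.1, -3.4, 7.2]
finger_gap: 34.0
grip_force: 51.2
```

```bash
python3 ft.py
```

```text
[454.3  13.6  74.6] phi 0.337 F tray [-1.7 -2.9] 7.2 tau tray [-0.414  0.284] 0.052 ztool tray [ 0.002  -0.0035] TCP tray [-27.   29.4] j6 -0.551 gap 34.0
```

```bash
sed -i 's/,"gap"/,"tau6",s["tau"][5].round(3),"gap"/' ft.py; python3 ft.py
```

```text
[454.3  13.6  74.6] phi 0.337 F tray [-1.7 -2.9] 7.2 tau tray [-0.414  0.284] 0.052 ztool tray [ 0.002  -0.0035] TCP tray [-27.   29.4] j6 -0.551 tau6 -1.828 gap 34.0
```

Emit:
jog_arm(
  increments=[
    [[0,0,0.005],0.1],
    [[0,0,0.005],0.1],
    [[0,0,0],0],
  ],
)

```text
time: 21.8
tool_pos: [454.4, 13.6, 74.5]
tool_rot: [0.002, 0.655, 0.755, 0.001]
force: [-0.9, -3.2, 6.3]
finger_gap: 34.1
grip_force: 51.2
```

```bash
python3 ft.py
```

```text
[454.4  13.6  74.5] phi 0.141 F tray [-2.4 -2.2] 6.3 tau tray [-0.475  0.254] -0.041 ztool tray [ 0.0022 -0.0036] TCP tray [-26.9  29.4] j6 -0.356 tau6 0.384 gap 34.1
```

Emit:
jog_arm(
  increments=[
    [[0,0,0.005],0.1],
    [[0,0,0.005],0.1],
    [[0,0,0],0],
  ],
)

```text
time: 22.18
tool_pos: [454.4, 13.6, 74.4]
tool_rot: [0.002, 0.728, 0.686, 0.001]
force: [-0.3, -2.9, 5.0]
finger_gap: 34.0
grip_force: 51.2
```

```bash
python3 ft.py
```

```text
[454.4  13.6  74.4] phi -0.059 F tray [-1.8 -2.3] 5.0 tau tray [-0.562  0.289] -0.042 ztool tray [ 0.0022 -0.0036] TCP tray [-26.9  29.3] j6 -0.156 tau6 0.359 gap 34.0
```

Emit:
jog_arm(
  increments=[
    [[0,0,0.005],0.1],
    [[0,0,0.005],0.1],
    [[0,0,0],0],
  ],
)

```text
time: 22.55
tool_pos: [454.4, 13.6, 74.3]
tool_rot: [0.002, 0.792, 0.61, 0.001]
force: [0.6, -3.3, 5.8]
finger_gap: 34.0
grip_force: 51.2
```

```bash
python3 ft.py
```

```text
[454.4  13.6  74.3] phi -0.259 F tray [-1.2 -3.2] 5.8 tau tray [-0.557  0.257] -0.14 ztool tray [ 0.0021 -0.0037] TCP tray [-26.9  29.3] j6 0.044 tau6 0.34 gap 34.0
```

Emit:
jog_arm(
  increments=[
    [[0,0,0.005],0.1],
    [[0,0,0.005],0.1],
    [[0,0,0],0],
  ],
)

```text
time: 22.92
tool_pos: [454.3, 14.0, 74.0]
tool_rot: [0.001, 0.849, 0.528, 0.001]
force: [-0.2, -1.3, 5.4]
finger_gap: 33.8
grip_force: 51.1
```

```bash
python3 ft.py
```

```text
[454.3  14.   74. ] phi -0.457 F tray [-0.9 -1. ] 5.4 tau tray [-0.489  0.026] 0.0 ztool tray [ 0.0023 -0.0029] TCP tray [-26.9  29.7] j6 0.242 tau6 0.518 gap 33.8
```

Emit:
jog_arm(
  increments=[
    [[0,0,0.005],0.1],
    [[0,0,0.005],0.1],
    [[0,0,0],0],
  ],
)

```text
time: 23.3
tool_pos: [454.2, 13.8, 73.8]
tool_rot: [0.002, 0.897, 0.442, 0.001]
force: [0.7, -2.5, 5.5]
finger_gap: 34.4
grip_force: 51.2
```

```bash
python3 ft.py
```

```text
[454.2  13.8  73.8] phi -0.655 F tray [-0.7 -2.5] 5.5 tau tray [-0.448  0.127] 0.761 ztool tray [ 0.0016 -0.0034] TCP tray [-27.   29.6] j6 0.441 tau6 1.193 gap 34.4
```

Emit:
jog_arm(
  increments=[
    [[0,0,0.005],0.1],
    [[0,0,0.005],0.1],
    [[0,0,0],0],
  ],
)

```text
time: 23.68
tool_pos: [455.8, 15.0, 74.2]
tool_rot: [0.001, 0.937, 0.35, 0.003]
force: [4.5, 5.5, 6.0]
finger_gap: 34.0
grip_force: 51.1
```

```bash
python3 ft.py
```

```text
[455.8  15.   74.2] phi -0.855 F tray [6.7 2.3] 6.0 tau tray [ 0.285 -1.055] 0.946 ztool tray [ 0.0056 -0.0034] TCP tray [-25.1  29.8] j6 0.641 tau6 1.388 gap 34.0
```

The cap bottomed out: torque jumped to 0.76 and then 0.95 as the pads began to slip. I'll reverse in small steps to find where the windup is released, which is the true zero.

Emit:
jog_arm(
  increments=[
    [[0,0,0],-0.05],
    [[0,0,0],0],
  ],
)

```text
time: 23.92
tool_pos: [455.7, 15.1, 74.1]
tool_rot: [0.001, 0.928, 0.373, 0.003]
force: [4.2, 3.9, 6.3]
finger_gap: 34.2
grip_force: 51.2
```

```bash
python3 ft.py
```

```text
[455.7  15.1  74.1] phi -0.806 F tray [5.6 1.1] 6.3 tau tray [ 0.254 -1.053] 0.224 ztool tray [ 0.0057 -0.0029] TCP tray [-25.1  30. ] j6 0.59 tau6 0.044 gap 34.2
```

Emit:
jog_arm(
  increments=[
    [[0,0,0],-0.05],
    [[0,0,0],0],
  ],
)

```text
time: 24.18
tool_pos: [454.9, 15.2, 74.0]
tool_rot: [0.001, 0.918, 0.396, 0.002]
force: [1.4, 4.6, 7.3]
finger_gap: 33.7
grip_force: 51.3
```

```bash
python3 ft.py
```

```text
[454.9  15.2  74. ] phi -0.756 F tray [3.6 3.2] 7.3 tau tray [ 0.401 -0.732] 0.042 ztool tray [ 0.0044 -0.0018] TCP tray [-25.7  30.5] j6 0.541 tau6 -0.194 gap 33.7
```

Emit:
jog_arm(
  increments=[
    [[0,0,0],-0.05],
    [[0,0,0],0],
  ],
)

```text
time: 24.42
tool_pos: [454.2, 15.3, 73.9]
tool_rot: [0.0, 0.908, 0.419, 0.002]
force: [0.4, 4.1, 8.2]
finger_gap: 34.5
grip_force: 51.4
```

```bash
python3 ft.py
```

```text
[454.2  15.3  73.9] phi -0.706 F tray [2.5 3.3] 8.2 tau tray [ 0.542 -0.472] -0.034 ztool tray [ 0.0035 -0.0009] TCP tray [-26.2  30.9] j6 0.491 tau6 -0.224 gap 34.5
```

Windup is released at φ≈-0.79, which is the zero, so with the bottle's play the target is φ≈+0.92. I'll ease the press so the bottle follows to its stop, then unscrew while following the rise.

Emit:
jog_arm(
  increments=[
    [[0,0,-0.04],0],
    [[0,0,-0.03],0],
    [[0,0,0],0],
  ],
)

```text
time: 24.8
tool_pos: [454.0, 15.1, 74.1]
tool_rot: [0.0, 0.908, 0.418, 0.001]
force: [2.3, 3.6, 5.8]
finger_gap: 34.1
grip_force: 51.2
```

```bash
python3 ft.py
```

```text
[454.   15.1  74.1] phi -0.707 F tray [3.9 1.8] 5.8 tau tray [ 0.451 -0.78 ] -0.107 ztool tray [ 0.0028 -0.0009] TCP tray [-26.5  30.8] j6 0.492 tau6 -0.095 gap 34.1
```

Emit:
jog_arm(
  increments=[
    [[0,0,0],-0.125],
    [[0,0,-0.005],-0.125],
    [[0,0,-0.01],-0.125],
    [[0,0,-0.01],-0.125],
    [[0,0,-0.01],-0.125],
  ],
)

```text
time: 25.42
tool_pos: [453.2, 15.3, 74.4]
tool_rot: [-0.0, 0.734, 0.679, 0.001]
force: [-0.2, 5.0, 8.9]
finger_gap: 34.2
grip_force: 51.4
```

```bash
python3 ft.py
```

```text
[453.2  15.3  74.4] phi -0.078 F tray [2.5 4.3] 8.9 tau tray [ 0.766 -0.519] -0.09 ztool tray [0.0016 0.0005] TCP tray [-27.1  31.5] j6 -0.137 tau6 1.236 gap 34.2
```

Emit:
jog_arm(
  increments=[
    [[0,0,-0.06],0],
    [[0,0,-0.01],-0.125],
    [[0,0,-0.01],-0.125],
    [[0,0,-0.01],-0.125],
    [[0,0,-0.01],-0.125],
  ],
)

```text
time: 26.05
tool_pos: [452.3, 15.2, 74.9]
tool_rot: [-0.001, 0.543, 0.839, 0.0]
force: [-1.0, 3.2, 7.2]
finger_gap: 34.1
grip_force: 51.1
```

```bash
python3 ft.py
```

```text
[452.3  15.2  74.9] phi 0.422 F tray [0.8 3.3] 7.2 tau tray [ 0.708 -0.209] -0.079 ztool tray [-0.0001  0.0013] TCP tray [-27.9  31.8] j6 -0.637 tau6 1.239 gap 34.1
```

Emit:
jog_arm(
  increments=[
    [[0,0,-0.05],0],
    [[0,0,-0.03],-0.125],
    [[0,0,-0.02],-0.125],
    [[0,0,-0.01],-0.125],
    [[0,0,-0.01],0],
  ],
)

```text
time: 26.68
tool_pos: [451.9, 14.8, 75.5]
tool_rot: [-0.001, 0.38, 0.925, -0.0]
force: [-1.1, 1.0, 1.6]
finger_gap: 33.9
grip_force: 50.7
```

```bash
python3 ft.py
```

```text
[451.9  14.8  75.5] phi 0.791 F tray [-0.5  1.4] 1.6 tau tray [ 0.487 -0.233] 0.131 ztool tray [-0.0013  0.0014] TCP tray [-28.5  31.7] j6 -1.006 tau6 -0.637 gap 33.9
```

Emit:
jog_arm(
  increments=[
    [[0,0,-0.01],-0.065],
    [[0,0,0],-0.065],
    [[0,0,0],0],
    [[0,0,0],0],
  ],
)

```text
time: 27.18
tool_pos: [452.4, 14.6, 75.7]
tool_rot: [-0.0, 0.32, 0.947, -0.0]
force: [-0.5, 0.8, -2.0]
finger_gap: 34.1
grip_force: 50.3
```

```bash
python3 ft.py
python3 - <<'E'
from h import *
import pickle
C=cam("side"); pickle.dump(C,open("d4.pkl","wb"))
cv2.imwrite("pics/g6.png",cv2.resize(C[0][205:305,195:305,::-1],(770,600),interpolation=cv2.INTER_CUBIC))
E
```

```text
[452.4  14.6  75.7] phi 0.92 F tray [0.  0.9] -2.0 tau tray [ 0.242 -0.273] -0.029 ztool tray [-0.0008  0.0006] TCP tray [-28.2  31.3] j6 -1.134 tau6 -0.024 gap 34.1
```

View pics/g6.png

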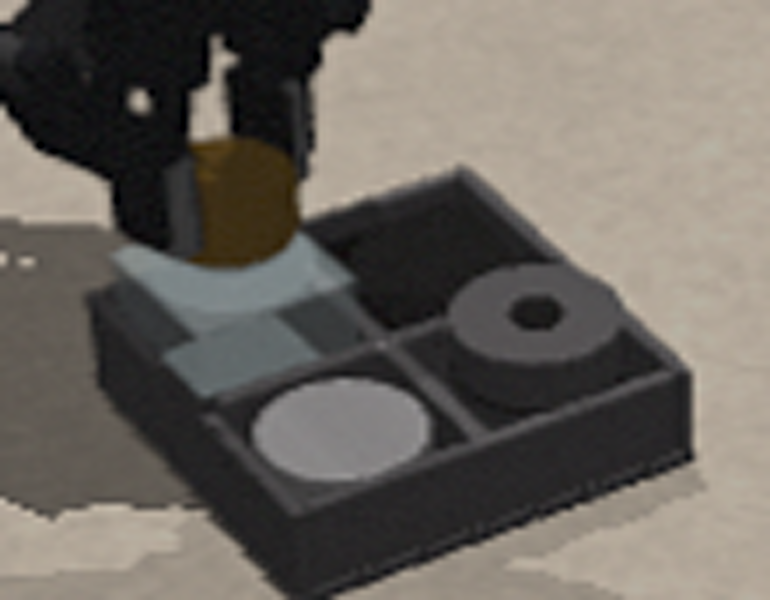

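The picture shows the bottle down in pocket a, at about (240,300) in the crop, the plug in pocket b, and the gripper on the cap. I'll settle it with a touch of down-force and hand in.

Emit:
jog_arm(
  increments=[
    [[0,0,0.04],0],
    [[0,0,0],0],
    [[0,0,0],0],
  ],
)

```text
time: 27.6
tool_pos: [452.4, 14.6, 75.6]
tool_rot: [-0.0, 0.319, 0.948, -0.0]
force: [-1.2, 1.5, -2.7]
finger_gap: 34.1
grip_force: 50.4
```

```bash
python3 ft.py; python3 -c "
from rig import env
print(env.close_job())"
```

```text
[452.4  14.6  75.6] phi 0.922 F tray [-0.2  1.9] -2.7 tau tray [ 0.305 -0.054] -0.084 ztool tray [-0.0005  0.0003] TCP tray [-28.1  31.3] j6 -1.137 tau6 -0.073 gap 34.1
the job is handed in; nothing more can be done
None
```

The job is handed in at 27.6 s: plug in pocket b, bottle in pocket a, cap bottomed out then backed off about a quarter turn, gripper still holding it. Two doubts: the back-off could be up to about 0.15 rad off because of the bottle's play, and the last force reading (2.7 N of the bottle's 3.3 N) suggests the gripper was carrying most of its weight, so it may sit a fraction of a millimetre off the floor.

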